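Nip up the wash-water coupling

ROBOT

A 6-joint arm with a two-finger parallel gripper is mounted at the origin on the work surface. World frame = base frame: x ahead of the robot, y to its left, z up, the work surface at z = 0. Lengths are in mm, angles in rad, forces in N, time in s.
With the tool pointing down it reaches from about 300 to 875 mm from the base axis. Payload 4.2 kg.
Tool frame: the origin (TCP) lies midway between the tips of the shut fingers; the grasp point (between the pads) lies 19 mm behind it; z points along the fingers, y is the line along which they close (so a half turn about z gives the same grasp; the last joint's range is limited). The gripper opens to 85 mm and grips with 20 to 120 N. Pads are 22 mm wide; open, the fingers measure 114 mm over their backs; the gripper's body (76 mm by 85 mm) begins 54 mm behind the grasp point. The pads swing forward as they close: fully open they stand 13 mm farther back than shut.
Start: joints at [1.24, 0.32, 1.565, -0, 1.257, -0.02], TCP at [175.849, 547.466, 231.338] pointing down, gripper open.
Joint ranges: [-3.11, 3.11], [-0.84, 2.01], [0.21, 2.61], [-1.34, 4.49], [0.05, 2.63], [-2.56, 2.56]. Speed limits (rad/s): [2.57, 2.57, 3.14, 3.14, 3.14, 3.14].

INTERFACE

Orientations are given as [roll, pitch, yaw] about the fixed x, y, z axes, in that order (R = Rz(yaw) Ry(pitch) Rx(roll)).
In Python, from cell import ctrl gives the robot as it stands.
- The arm moves only by the tool send_rows, never from a script. Its argument "rows" is text: rows parted by semicolons, each of 7 numbers parted by spaces: the opening, from -1 (shut) to 1 (fully open), then the shift along the tool's x, y, z each as a share of 0.1 m, from -1 to 1, then the turn, a rotation vector about the tool's x, y, z each as a share of 4 degrees, from -1 to 1. A call has 1 to 10 rows; each row shifts and turns the commanded pose from where the row before left it, along the tool's axes as they then stand; what a row does not reach is not made up. A row lasts 1/10 s, in which the tool goes at most 50 mm and 8.59 degrees, less where a joint would pass 70% of its speed; a pose out of reach is approached as far as the arm can. A call with a number of a shift or a turn outside -1 to 1 is refused whole. A call with a gripper value outside its range is refused whole. The fingers move at their own pace and stop on an object; "grip_force" is the grip in N (left out, the last holds). Time passes only in rows, so rows that do not move let the fingers close. It gives the time, the measured TCP pose, the force, the opening and the grip force at its end, in the units of the state.
- ctrl.observe(): the state, without advancing time (a new reading comes with each control period).
- ctrl.read_camera(name): name is "side" or "top" or "wrist"; returns the picture (400x640x3 uint8, red, green, blue); there is no depth.
- ctrl.calibration(name): a dict with "K" (3x3 intrinsics, pixels), "R" (3x3) and "t" (3): a world point X has camera coordinates R X + t; the wrist camera has in their place "T_tool_cam" (4x4, takes a point from camera to tool coordinates, whose origin is the TCP and whose axes are the flange's). Camera axes: x right, y down, z forward; pixel columns grow to the right and rows downward; lengths in mm; the calibration is good to about 2 mm. The wrist camera is an equidistant fisheye: a pixel r from the principal point sees the ray r / f radians off the axis. A picture is of the moment at which its call begins: read the wrist's pose just before it. calibration takes no time and is no camera call.
- ctrl.close_job(): hands the job in; it is judged then, once.
The state is a dict: "t": time; "q": joint angles; "joint_vel": joint speeds; "joint_torque": joint torques, N m; "tcp_pos": TCP position; "tcp_rot": TCP orientation; "ft_force": force on the tool from outside, world axes, zero at the start; "wrist_torque": the same for the moment, N m; "width": finger opening in mm; "grip_force": force on a finger pad.
Only numpy, scipy, OpenCV 4.12 (cv2) and the standard library are available. Lean on these libraries where they do the work, as an engineer would, in place of code of your own. Each camera call takes 0.05 s, during which the arm holds its last target. There are 200 camera calls.

TASK

The brass hex nut on the darkroom's sloping wash-water coupling is loose: run it down clockwise with the fingers alone until it comes up against its stop, then take the large spanner, the one that fits the nut, from the white print tray and use it to tighten the nut a further eighth of a turn, no more. Put the spanner back flat in the tray, and leave the other things where they are: those standing on the table should not be shifted, and the other tools stay in the tray.

Things in the scene. Friction and masses are not known exactly. Their poses are not given: they have to be found in the camera images.
- stand: fixed valve stand. Origin on the table under the nut, z up. Base plate x -10 to 120, y +-55 mm; block to 87 mm high at x 27 to 103. Nut centre 150 mm above the origin; its axis leans 35 deg from vertical to -x (outward -0.574, 0, 0.819). Below the nut a 26 mm neck (27 mm free), then a 48 mm body. A 17-21 mm thick hose tail sticks out of the nut, to 39 mm beyond its centre
- hexnut: captive brass hex nut on the stand, 36 mm across flats, 41.6 across corners, 26 high. Origin at its centre, z outward along its axis, x normal to one flat (others every 60 deg). Turns in place without travel; clockwise seen from outside (negative about z) tightens. Total angle = run + tighten
- run (a joint): free running of the nut in rad: 0 to 2.0, starts at 0 to 0.5, grows clockwise; light friction (0.08 N m). At 2.0 it is up against its stop. Every further clockwise turn is the stiff tightening (joint tighten).
- tighten (a joint): tightening turn beyond the stop, in rad: starts at 0, grows clockwise, takes about 0.9 N m, stays where it is left; an eighth of a turn is 0.785, well past it spoils the washer. Fingers gripping the nut with about 10 to 15 N run it down but slip before they move this.
- spanner: large loose steel open-ended spanner lying in the tray, 192 mm long, 14 thick, 0.2-0.3 kg. Origin mid-length on its underside, x towards the jaws. Handle 16 mm wide, x -96 to 32. Jaws 38.5 mm apart (centred on y 0), parallel x 44 to 86, flared to 96; gap bottom at x 44; head up to 78 wide. Seated on the nut, x 66 is on the nut's axis. Mass centre near x 15
- small_spanner: small loose steel open-ended spanner, 150 mm long, 12 mm thick, handle 13 mm wide, jaws 25 mm apart: too small for the nut. Origin at mid-length on its underside, x towards the jaws. Stays in the tray.
- tongs: loose wooden print tongs, 180 mm long, 40 mm wide, 12 mm high, lying in the tray. Origin at mid-length on the underside, x towards the tips. They stay in the tray.
- tray: fixed white plastic print tray 260 (x) x 320 (y) x 45 mm, walls and floor 5 mm. Origin under its centre. Holds the two spanners and the tongs side by side, about 90 mm apart along its y, all pointing roughly along its x; which lies where varies.
- tank: loose black developing tank, 92 mm across, 130 mm high, origin under its centre; bystander
- jug: loose white jug with a handle, 90 mm across, 110 mm high, origin under its centre; bystander
- paper_box: loose white and brown paper box 132 x 182 x 37 mm, origin under its centre; bystander
- reel: loose grey film reel, 90 mm across, 44 mm high, origin under its centre; bystander
- loupe: loose black loupe, 56 mm across, 55 mm high, origin under its centre; bystander

How it is judged (in metres and radians):
On the way, in this order (a step that is already met when the one before it is completed fails the run):
1. the nut is run down by hand to within 0.15 rad of its stop, not yet tightened (value of joint run above 1.85 rad and value of joint tighten below 0.25 rad), for 0.2 s.
2. the spanner, pressing on the nut, has tightened it by at least 0.5 rad (value of joint tighten above 0.5 rad and contact force between spanner and hexnut above 2 N), for 0.05 s.
At the end, for the whole second after the job is handed in: nut still against its stop (run above 1.7) and tightened by 0.52 to 1.05 rad; spanner flat and still in the tray; spanner, small spanner and tongs each within 100 mm (x) and 150 mm (y) of the tray centre and with origin under 30 mm above the tray origin (value of joint run above 1.7 rad and value of joint tighten between 0.52 and 1.05 rad and x of spanner in the frame of tray between -0.1 and 0.1 m and y of spanner in the frame of tray between -0.15 and 0.15 m and z of each of spanner, small_spanner, tongs in the frame of tray below 0.03 m and angle between the z axis of spanner and the z axis of tray, either way round below 0.15 rad and linear speed of spanner below 0.02 m/s and x of small_spanner in the frame of tray between -0.1 and 0.1 m and y of small_spanner in the frame of tray between -0.15 and 0.15 m and x of tongs in the frame of tray between -0.1 and 0.1 m and y of tongs in the frame of tray between -0.15 and 0.15 m); the robot touches nothing.
It fails at once if the fingers turn the nut past its stop: they press on it while it is tightened by more than 0.25 rad (contact force between the fingers and hexnut above 2 N and value of joint tighten above 0.25 rad).
It fails at once if the spanner is used on the nut before it has been run down by hand (contact force between spanner and hexnut above 1 N and value of joint run below 1.5 rad).
It fails at once if the nut is overtightened beyond 1.2 rad (value of joint tighten above 1.2 rad).
It fails at once if something standing on the table is shifted by more than 40 mm (distance of any of tank, jug, paper_box, reel, loupe from where it was at the start of the episode above 0.04 m).
It also fails if it takes over 72 s, if anything falls off the work surface, if the arm or the gripper's body presses on something with over 40 N, if the wrist force passes 120 N, or if a joint passes its speed limit or range.

## Working session

There is one attempt and no reset: what is moved stays moved. The work goes in short steps, Python scripts to look and compute and a tool call to move; the robot and the scene stay as the last step left them, time stands still between calls to the robot, and variables do not carry over. Pictures are saved under pics/ and viewed, at most 10 in all, crops included, and the job is handed in when it is done.

Besides the shell and the picture viewer there is one more tool, called after "Call:" as name(argument=value, ...) on one line, values as JSON. send_rows: Moves the arm, as the interface text tells. Its arguments: {"type":"object","properties":{"rows":{"type":"string"},"grip_force":{"type":"number"}},"required":["rows"]}

```bash
ls; mkdir -p pics
python3 - <<'E'
from cell import ctrl
import cv2,numpy as np
print(ctrl.observe())
for n in("top","side","wrist"):
    c=ctrl.calibration(n); print(n,{k:np.round(v,3).tolist() for k,v in c.items()})
    cv2.imwrite(f"pics/{n}0.png",ctrl.read_camera(n)[:,:,::-1])
E
```

```text
pics
{'t': 0.0, 'q': array([ 1.24003389e+00,  3.20289323e-01,  1.56565908e+00,  2.49246678e-05,
        1.25742693e+00, -2.00084097e-02]), 'joint_vel': array([-0.0011786 ,  0.00144509, -0.0015221 ,  0.00027533,  0.00046924,
       -0.00109013]), 'joint_torque': array([-1.41673154e-03, -4.15521920e+01, -2.34153074e+01, -1.41863111e-04,
        8.04244046e-03, -1.35297648e-05]), 'tcp_pos': array([175.66306863, 547.00851445, 230.49149691]), 'tcp_rot': array([-3.13981080e+00, -5.93586356e-05,  2.83083087e+00]), 'ft_force': array([-0.50255809,  0.60870353, -0.24817409]), 'wrist_torque': array([-0.03262978,  0.00198748,  0.04151455]), 'grip_force': 0.0, 'width': 85.71603490846428}
top {'K': [[405.434, 0.0, 321.615], [0.0, 405.434, 205.723], [0.0, 0.0, 1.0]], 'R': [[0.001, -1.0, -0.02], [-0.985, 0.002, -0.171], [0.171, 0.02, -0.985]], 't': [46.102, 578.264, 1183.132]}
side {'K': [[461.779, 0.0, 322.967], [0.0, 461.779, 200.403], [0.0, 0.0, 1.0]], 'R': [[0.941, -0.339, 0.018], [-0.248, -0.722, -0.646], [0.232, 0.603, -0.763]], 't': [-501.032, 226.254, 1253.268]}
wrist {'K': [[309.707, 0.0, 315.248], [0.0, 309.707, 199.026], [0.0, 0.0, 1.0]], 'T_tool_cam': [[0.0, -0.949, -0.315, 81.976], [1.0, 0.0, 0.0, -0.108], [0.0, -0.315, 0.949, -143.059], [0.0, 0.0, 0.0, 1.0]]}
```

View pics/top0.png

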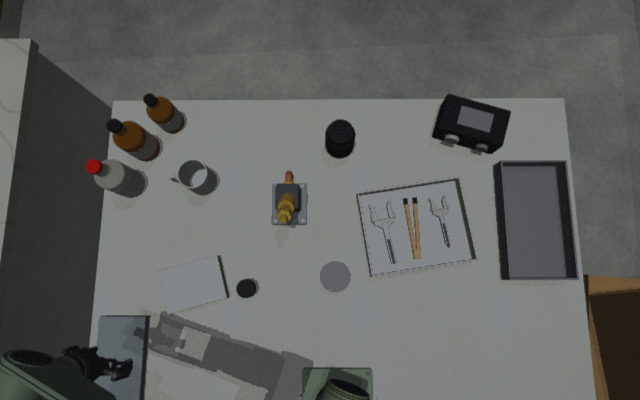

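View pics/side0.png

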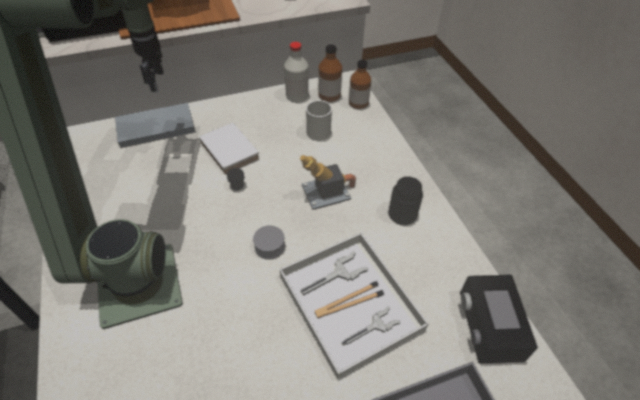

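Top: stand around (289,205), its hose pointing down at the robot; tray (358-475,180-275) with the large spanner left at (384,230), tongs at (412,228) and small spanner at (440,220). Side: nut near (318,170), large spanner near (335,272). I'll zoom in on both next.

```bash
cat > h.py <<'E'
import numpy as np,cv2
from scipy.spatial.transform import Rotation as Ro
from cell import ctrl
def R(s): return Ro.from_euler('xyz',s['tcp_rot']).as_matrix()
def ray(n,uv,s=None):
    c=ctrl.calibration(n);K=np.array(c['K']);u=(np.array(uv,float)-K[:2,2])/K[0,0]
    if n=='wrist':
        r=np.hypot(*u);d=np.array([*(u/r*np.sin(r)),np.cos(r)]) if r>0 else np.array([0,0,1.])
        T=np.array(c['T_tool_cam']);M=R(s)
        return M@T[:3,3]+s['tcp_pos'],M@T[:3,:3]@d
    A=np.array(c['R']);return -A.T@np.array(c['t']),A.T@np.array([*u,1.])
def onz(n,uv,z,s=None):
    o,d=ray(n,uv,s);return o+d*(z-o[2])/d[2]
def proj(n,P,s=None):
    c=ctrl.calibration(n);K=np.array(c['K']);P=np.atleast_2d(P)
    if n=='wrist':
        T=np.array(c['T_tool_cam']);M=R(s)
        X=((P-s['tcp_pos'])@M-T[:3,3])@T[:3,:3]
        r=np.arctan2(np.hypot(X[:,0],X[:,1]),X[:,2]);h=np.hypot(X[:,0],X[:,1])+1e-9
        return X[:,:2]/h[:,None]*r[:,None]*K[0,0]+K[:2,2]
    X=P@np.array(c['R']).T+np.array(c['t']);return X[:,:2]/X[:,2:]*K[0,0]+K[:2,2]
E
python3 - <<'E'
import cv2,numpy as np
a=cv2.imread('pics/top0.png');b=cv2.imread('pics/side0.png')
A=cv2.resize(a[160:285,255:355],None,fx=4,fy=4,interpolation=cv2.INTER_CUBIC)
A=cv2.resize(a[165:240,260:320],(400,500),interpolation=cv2.INTER_CUBIC)
B=cv2.resize(a[175:275,360:480][:,:60],(300,500),interpolation=cv2.INTER_CUBIC)
cv2.imwrite('pics/c1.png',np.clip(np.hstack([A,np.zeros((500,10,3),np.uint8),B]).astype(float)*1.7,0,255))
E
```

```text
[ WARN:0@0.041] global loadsave.cpp:1063 imwrite_ Unsupported depth image for selected encoder is fallbacked to CV_8U.
```

View pics/c1.png

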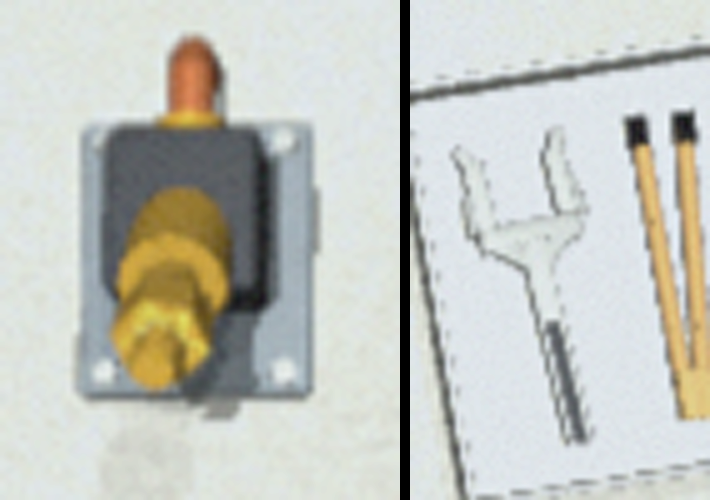

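The crop shows the base plate corners at crop (83,123), (313,123), (311,396) and (80,396), so the stand's yaw is about 0. The spanner's jaw tips are at (455,150) and (555,128), and its handle tail is at (578,440).

Run:
```python
from h import *
for p in[(83,123),(313,123),(311,396),(80,396)]:
    print('plate',onz('top',(260+p[0]/6.667-.4,165+p[1]/6.667-.4),8).round(1))
for p in[(455,150),(555,128),(578,440),(533,225),(545,280)]:
    print('sp',onz('top',(360+(p[0]-410)/5-.4,175+p[1]/5-.4),19).round(1))
# hose tip both views
for p in[(358,181),(460,180),(475,260),(370,275)]: print('tray',onz('top',p,45).round(1))
# brass centroid side
b=cv2.imread('pics/side0.png');cv2.imwrite('pics/c2.png',cv2.convertScaleAbs(cv2.resize(b[140:215,285:365],(640,600),interpolation=cv2.INTER_CUBIC),alpha=1.6))
```

```text
plate [659.2 204.9   8. ]
plate [658.9  94.8   8. ]
plate [527.7  94.7   8. ]
plate [527.8 203.3   8. ]
sp [586.9 -99.8  19. ]
sp [ 600.7 -162.3   19. ]
sp [ 408. -171.   19.]
sp [ 539.8 -147.1   19. ]
sp [ 505.6 -153.6   19. ]
tray [656.3 -66.   45. ]
tray [ 658.4 -378.5   45. ]
tray [ 415.  -408.9   45. ]
tray [370.8 -97.5  45. ]
```

View pics/c2.png

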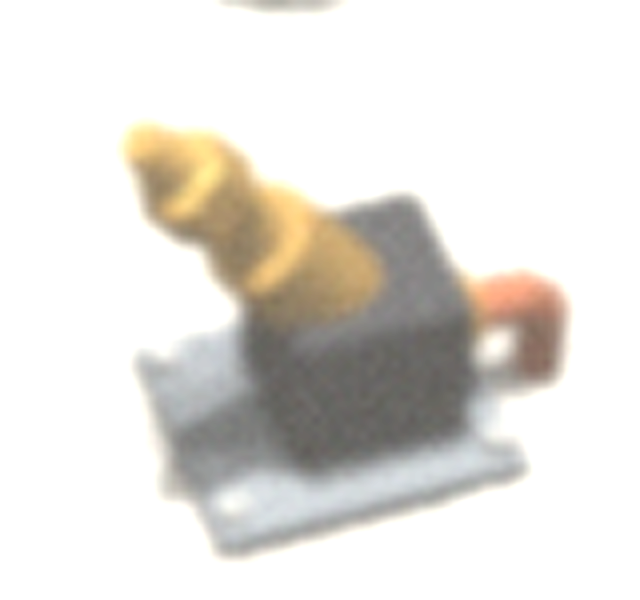

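The side crop shows the nut around crop (230,210), hose end at (140,145). With the plate, that puts the nut centre at about (538,149,150) with yaw ≈ 0. The spanner's mid-length point is about (501,-151), yaw 0.21. Both plate and spanner measure close to their given sizes. Next I move to a look pose on the nut axis.

```bash
cat >> h.py <<'E'
N=np.array([538.,149.4,150.]); AX=np.array([-.5736,0,.8192])
B0=np.array([[0,.8192,.5736],[1,0,0],[0,.5736,-.8192]])
def nutR(th): return B0@Ro.from_euler('z',th,degrees=True).as_matrix()
def downR(yaw): # tool x at world angle yaw, tool z down
    return Ro.from_euler('xyz',[np.pi,0,yaw]).as_matrix()
def plan(p,Rt,g=1,n=None,s=None,st=40.):
    s=s or ctrl.observe();M=R(s);d=np.array(p)-s['tcp_pos'];rv=Ro.from_matrix(M.T@Rt).as_rotvec(degrees=True)
    n=n or int(np.ceil(max(np.linalg.norm(d)/st,np.abs(rv).max()/3.99,1)))
    out=[]
    for k in range(n):
        Mk=M@Ro.from_rotvec(rv*k/n,degrees=True).as_matrix();v=Mk.T@d/n/100
        out.append(' '.join('%g'%round(x,3) for x in [g,*v,*(rv/n/4)]))
    for i in range(0,n,10): print('; '.join(out[i:i+10])+'\n')
    print('d',d.round(1),'rot',rv.round(1),'n',n,'t',round(s['t'],2))
E
python3 - <<'E'
from h import *
plan(N+AX*104,nutR(-60))
E
```

```text
1 -0.315 -0.22 -0.003 -0.275 -0.616 0.228; 1 -0.319 -0.215 0.006 -0.275 -0.616 0.228; 1 -0.321 -0.21 0.016 -0.275 -0.616 0.228; 1 -0.324 -0.205 0.026 -0.275 -0.616 0.228; 1 -0.326 -0.201 0.036 -0.275 -0.616 0.228; 1 -0.327 -0.197 0.046 -0.275 -0.616 0.228; 1 -0.328 -0.192 0.057 -0.275 -0.616 0.228; 1 -0.328 -0.188 0.067 -0.275 -0.616 0.228; 1 -0.328 -0.184 0.078 -0.275 -0.616 0.228; 1 -0.328 -0.181 0.088 -0.275 -0.616 0.228

1 -0.326 -0.177 0.099 -0.275 -0.616 0.228; 1 -0.325 -0.174 0.109 -0.275 -0.616 0.228; 1 -0.323 -0.171 0.12 -0.275 -0.616 0.228

d [ 302.6 -397.7    4.5] rot [-14.3 -32.1  11.8] n 13 t 0.15
```

Call:
send_rows(rows="1 -0.315 -0.22 0 -0.275 -0.616 0.228; 1 -0.32 -0.215 0.01 -0.275 -0.616 0.228; 1 -0.32 -0.21 0.015 -0.275 -0.616 0.228; 1 -0.325 -0.205 0.025 -0.275 -0.616 0.228; 1 -0.325 -0.2 0.035 -0.275 -0.616 0.228; 1 -0.325 -0.2 0.045 -0.275 -0.616 0.228; 1 -0.33 -0.19 0.055 -0.275 -0.616 0.228; 1 -0.33 -0.19 0.065 -0.275 -0.616 0.228; 1 -0.33 -0.185 0.08 -0.275 -0.616 0.228; 1 -0.33 -0.18 0.09 -0.275 -0.616 0.228", grip_force=20)

```text
t: 1.15
tcp_pos: [409.5, 239.8, 234.3]
tcp_rot: [2.901, 0.41, 2.618]
ft_force: [0.4, -0.2, 0.4]
width: 85.3
grip_force: 0.0
```

Call:
send_rows(rows="1 -0.325 -0.18 0.1 -0.275 -0.616 0.228; 1 -0.325 -0.175 0.11 -0.275 -0.616 0.228; 1 -0.325 -0.17 0.12 -0.275 -0.616 0.228; 1 0 0 0 0 0 0; 1 0 0 0 0 0 0; 1 0 0 0 0 0 0")

```text
t: 1.75
tcp_pos: [478.8, 149.7, 235.2]
tcp_rot: [2.803, 0.519, 2.527]
ft_force: [0.8, -0.2, -0.0]
width: 85.1
grip_force: 0.0
```

Run:
```python
from h import *
s=ctrl.observe();im=ctrl.read_camera('wrist')[:,:,::-1].copy()
print(s['q'].round(3),s['tcp_pos'].round(1),((N-s['tcp_pos'])@R(s)).round(1),(R(s).T@nutR(-60)).round(3).tolist(),s['ft_force'],s['wrist_torque'])
print(proj('wrist',[N,N+AX*13,N+AX*39],s).round(1).tolist())
c=proj('wrist',N+AX*13,s)[0].astype(int)
cv2.imwrite('pics/w1full.png',im)
x0,y0=max(c[0]-65,0),max(c[1]-50,0);print(x0,y0)
cv2.imwrite('pics/w1.png',cv2.convertScaleAbs(cv2.resize(im[y0:y0+100,x0:x0+130],(780,600),interpolation=cv2.INTER_CUBIC),alpha=1.5))
```

```text
[ 0.432 -0.022  2.133 -0.502  0.518 -0.241] [478.8 149.7 235.2] [  0.   -0.7 103.7] [[1.0, 0.001, -0.001], [-0.001, 1.0, -0.002], [0.001, 0.002, 1.0]] [ 0.79176791 -0.15925614 -0.00223024] [-0.01017442  0.27003402  0.00252846]
[[314.5, 198.3], [314.5, 203.4], [314.5, 215.2]]
249 153
```

View pics/w1.png

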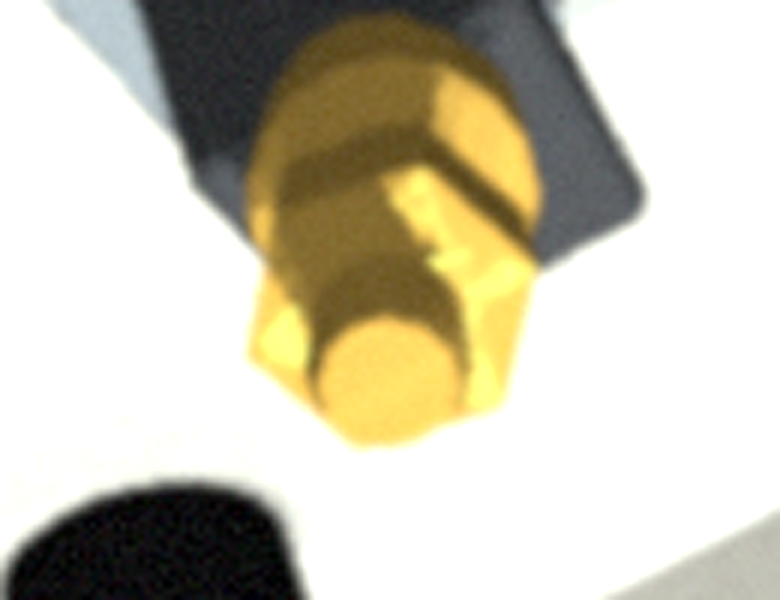

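The picture shows the hose end at crop (390,380), about 1 px from where I predicted it, so the nut position is confirmed. Hex corners are at crop (535,265), (500,405) and (250,355). I'll fit the hex angle from these.

Run:
```python
from h import *
s=ctrl.observe();M=R(s)
for zz in(10,13,-13):
  for p in[(535,265),(500,405),(250,355),(425,150),(275,190)]:
    o,d=ray('wrist',(249+p[0]/6-.4,153+p[1]/6-.4),s)
    P=o+d*(((N+AX*zz-o)@AX)/(d@AX));v=(P-N)@M
    print(zz,p,v[:2].round(1),'r',np.hypot(*v[:2]).round(1),'ang',np.degrees(np.arctan2(v[1],v[0])).round(1))
```

```text
10 (535, 265) [ 4.8 19.2] r 19.7 ang 76.1
10 (500, 405) [-15.6  14.8] r 21.5 ang 136.4
10 (250, 355) [ -8.2 -19.5] r 21.1 ang -112.7
10 (425, 150) [20.7  4.3] r 21.1 ang 11.7
10 (275, 190) [ 15.2 -15.6] r 21.8 ang -45.7
13 (535, 265) [ 5.7 18.9] r 19.8 ang 73.2
13 (500, 405) [-14.3  14.6] r 20.5 ang 134.4
13 (250, 355) [ -7.  -19.2] r 20.5 ang -110.1
13 (425, 150) [21.5  4.3] r 21.9 ang 11.2
13 (275, 190) [ 16.1 -15.4] r 22.2 ang -43.8
-13 (535, 265) [-2.7 20.9] r 21.1 ang 97.3
-13 (500, 405) [-25.   16.2] r 29.7 ang 147.1
-13 (250, 355) [-16.9 -21.5] r 27.3 ang -128.1
-13 (425, 150) [14.8  4.6] r 15.5 ang 17.4
-13 (275, 190) [  8.8 -17.2] r 19.3 ang -62.9
```

Hex corners lie at about 13° (mod 60) in the tool frame with radius ≈ 20.5, as they should. I turn +13° and go in to grip. That angle implies run ≈ 0.23, so about 101° to the stop.

Call:
send_rows(rows="1 0 0 0.2 0 0 0.8; 1 0 0 0.2 0 0 0.8; 1 0 0 0.2 0 0 0.8; 1 0 0 0.2 0 0 0.8; 1 0 -0.007 0.2 0 0 0; 1 0 0 0.2 0 0 0; 1 0 0 0.03 0 0 0; 1 0 0 0 0 0 0; 0 0 0 0 0 0 0; -0.3 0 0 0 0 0 0")

```text
t: 2.8
tcp_pos: [549.1, 149.3, 135.2]
tcp_rot: [2.694, 0.434, 2.294]
ft_force: [-0.2, -0.6, 0.1]
width: 59.3
grip_force: 0.0
```

Call:
send_rows(rows="-0.3 0 0 0 0 0 0; -0.3 0 0 0 0 0 0; -0.3 0 0 0 0 0 0; -0.3 0 0 0 0 0 0; -0.3 0 0 0 0 0 0")

```text
t: 3.3
tcp_pos: [548.9, 148.7, 134.8]
tcp_rot: [2.695, 0.434, 2.294]
ft_force: [-5.2, -1.4, 6.2]
width: 35.6
grip_force: 24.9
```

Run:
```python
from h import *
s=ctrl.observe();print(s['q'].round(3),s['width'],s['grip_force'],((N-s['tcp_pos'])@R(s)).round(1),s['ft_force'],(s['wrist_torque']@R(s)).round(3))
```

```text
[ 0.356  0.22   2.172 -0.885  0.26   0.341] 35.55716039106996 24.92040208540857 [  0.6   0.3 -18.7] [-5.24722172 -1.36124669  6.20791278] [0.395 0.345 0.029]
```

Gripped: width is 35.6. Now I run the nut down.

Call:
send_rows(rows="-0.3 0 0 0 0 0 1; -0.3 0 0 0 0 0 1; -0.3 0 0 0 0 0 1; -0.3 0 0 0 0 0 1; -0.3 0 0 0 0 0 1; -0.3 0 0 0 0 0 1; -0.3 0 0 0 0 0 1; -0.3 0 0 0 0 0 1; -0.3 0 0 0 0 0 1; -0.3 0 0 0 0 0 1")

```text
t: 4.3
tcp_pos: [549.4, 149.1, 135.2]
tcp_rot: [2.532, 0.068, 1.672]
ft_force: [-3.7, 1.1, 6.0]
width: 35.4
grip_force: 25.0
```

Call:
send_rows(rows="-0.3 0 0 0 0 0 1; -0.3 0 0 0 0 0 1; -0.3 0 0 0 0 0 1; -0.3 0 0 0 0 0 1; -0.3 0 0 0 0 0 1; -0.3 0 0 0 0 0 1; -0.3 0 0 0 0 0 1; -0.3 0 0 0 0 0 1; -0.3 0 0 0 0 0 1; -0.3 0 0 0 0 0 1")

```text
t: 5.3
tcp_pos: [550.0, 148.9, 135.6]
tcp_rot: [2.609, -0.321, 1.083]
ft_force: [-1.3, -1.6, 6.8]
width: 35.8
grip_force: 24.9
```

```bash
cat > st.py <<'E'
from h import *
s=ctrl.observe();v=R(s).T@B0
M=B0.T@R(s);print('q',s['q'].round(3),'w',s['width'].round(1),s['grip_force'].round(1),'nut in tool',((N-s['tcp_pos'])@R(s)).round(1),'F',(s['ft_force']@R(s)).round(1),'T',(s['wrist_torque']@R(s)).round(3),'th',np.degrees(np.arctan2(M[1,0],M[0,0])).round(1),'t',s['t'],'p',s['tcp_pos'].round(1))
E
python3 st.py
```

```text
Traceback (most recent call last):
  File "st.py", line 3, in <module>
    M=B0.T@R(s);print('q',s['q'].round(3),'w',s['width'].round(1),s['grip_force'].round(1),'nut in tool',((N-s['tcp_pos'])@R(s)).round(1),'F',(s['ft_force']@R(s)).round(1),'T',(s['wrist_torque']@R(s)).round(3),'th',np.degrees(np.arctan2(M[1,0],M[0,0])).round(1),'t',s['t'],'p',s['tcp_pos'].round(1))
                                              ^^^^^^^^^^^^^^^^
AttributeError: 'float' object has no attribute 'round'
```

Three more rows of turn (12°), then a check.

Call:
send_rows(rows="-0.3 0 0 0 0 0 1; -0.3 0 0 0 0 0 1; -0.3 0 0 0 0 0 1; -0.3 0 0 0 0 0 0")

```text
t: 5.7
tcp_pos: [550.2, 148.8, 135.7]
tcp_rot: [2.68, -0.421, 0.887]
ft_force: [-1.4, -1.5, 6.0]
width: 35.7
grip_force: 24.4
```

```bash
sed -i "s/s\['width'\].round(1),s\['grip_force'\].round(1)/round(s['width'],1),round(s['grip_force'],1)/" st.py; python3 st.py
```

```text
q [ 0.355  0.22   2.17  -0.886  0.259  1.948] w 35.7 24.4 nut in tool [ -0.8  -1.7 -18.7] F [ 0.6  2.7 -5.7] T [-0.172 -0.127  0.048] th 45.0 t 5.7 p [550.2 148.8 135.7]
```

Call:
send_rows(rows="-0.3 0 0 0 0 0 0.75; -0.3 0 0 0 0 0 0.75; -0.3 0 0 0 0 0 0")

```text
t: 6.0
tcp_pos: [550.2, 148.7, 135.8]
tcp_rot: [2.725, -0.465, 0.782]
ft_force: [-0.4, -2.7, 6.5]
width: 35.8
grip_force: 24.4
```

```bash
python3 st.py
```

```text
q [ 0.355  0.22   2.17  -0.886  0.26   2.053] w 35.8 24.4 nut in tool [ -1.   -1.7 -18.7] F [ 1.   4.2 -5.5] T [-0.262 -0.093  0.058] th 51.0 t 6.0 p [550.2 148.7 135.8]
```

Call:
send_rows(rows="-0.3 0 0 0 0 0 0.5; -0.3 0 0 0 0 0 0.5; -0.3 0 0 0 0 0 0")

```text
t: 6.3
tcp_pos: [550.3, 148.7, 135.8]
tcp_rot: [2.757, -0.492, 0.71]
ft_force: [-0.2, -2.4, 6.0]
width: 35.8
grip_force: 24.6
```

```bash
python3 st.py
```

```text
q [ 0.355  0.22   2.17  -0.886  0.26   2.122] w 35.8 24.6 nut in tool [ -1.1  -1.7 -18.7] F [ 1.3  3.9 -5.1] T [-0.217 -0.074 -0.002] th 54.9 t 6.3 p [550.3 148.7 135.8]
```

Call:
send_rows(rows="-0.3 0 0 0 0 0 0.5; -0.3 0 0 0 0 0 0.5; -0.3 0 0 0 0 0 0")

```text
t: 6.6
tcp_pos: [550.3, 148.6, 135.8]
tcp_rot: [2.791, -0.516, 0.64]
ft_force: [-0.3, -2.9, 6.4]
width: 35.5
grip_force: 27.5
```

```bash
python3 st.py
```

```text
q [ 0.355  0.22   2.17  -0.888  0.26   2.19 ] w 35.5 27.5 nut in tool [ -1.2  -1.7 -18.7] F [ 1.5  4.3 -5.4] T [-0.308 -0.049 -0.73 ] th 58.7 t 6.6 p [550.3 148.6 135.8]
```

The torque of -0.73 N m shows the nut is at its stop, with flats at θ≈55-56°, matching 2.0 rad. I release and back off along the axis.

Call:
send_rows(rows="1 0 0 0 0 0 0; 1 0 0 0 0 0 0; 1 0 0 0 0 0 0; 1 0 0 0 0 0 0; 1 0 0 -0.3 0 0 0; 1 0 0 -0.35 0 0 0; 1 0 0 -0.4 0 0 0; 1 0 0 0 0 0 0")

```text
t: 7.4
tcp_pos: [488.9, 149.5, 224.5]
tcp_rot: [2.794, -0.522, 0.637]
ft_force: [1.0, 0.4, -0.3]
width: 85.3
grip_force: 0.0
```

```bash
python3 st.py
python3 - <<'E'
from h import *
plan([486,-154,130],downR(.212))
E
```

```text
q [ 0.418  0.004  2.143 -0.53   0.474  1.857] w 85.3 0.0 nut in tool [-3.  -1.1 89.2] F [0.7 0.  0.8] T [ 0.202 -0.26   0.041] th 59.0 t 7.4 p [488.9 149.5 224.5]
1 -0.229 0.257 0.082 0.357 -0.922 0.51; 1 -0.214 0.267 0.09 0.357 -0.922 0.51; 1 -0.198 0.276 0.096 0.357 -0.922 0.51; 1 -0.182 0.285 0.101 0.357 -0.922 0.51; 1 -0.165 0.294 0.105 0.357 -0.922 0.51; 1 -0.147 0.302 0.108 0.357 -0.922 0.51; 1 -0.129 0.31 0.109 0.357 -0.922 0.51; 1 -0.111 0.317 0.109 0.357 -0.922 0.51; 1 -0.093 0.323 0.108 0.357 -0.922 0.51

d [  -2.9 -303.5  -94.5] rot [ 12.8 -33.2  18.4] n 9 t 7.4
```

Run:
```python
from h import *
import pickle
s=ctrl.observe();im=ctrl.read_camera('wrist')[:,:,::-1];cv2.imwrite('pics/n2.png',im);pickle.dump(s,open('n2.pkl','wb'))
```

Call:
send_rows(rows="0.6 -0.23 0.255 0.08 0.357 -0.922 0.51; 0.6 -0.215 0.265 0.09 0.357 -0.922 0.51; 0.6 -0.2 0.275 0.095 0.357 -0.922 0.51; 0.6 -0.18 0.285 0.1 0.357 -0.922 0.51; 0.6 -0.165 0.295 0.105 0.357 -0.922 0.51; 0.6 -0.145 0.3 0.11 0.357 -0.922 0.51; 0.6 -0.13 0.31 0.11 0.357 -0.922 0.51; 0.6 -0.11 0.315 0.11 0.357 -0.922 0.51; 0.6 -0.095 0.325 0.11 0.357 -0.922 0.51; 0.6 0 0 0 0 0 0")

```text
t: 8.45
tcp_pos: [485.2, -158.7, 123.2]
tcp_rot: [3.14, 0.012, 0.207]
ft_force: [-0.9, 0.6, -0.6]
width: 68.2
grip_force: 0.0
```

Call:
send_rows(rows="0.6 0 0 0 0 0 0; 0.6 0 0 0 0 0 0")

```text
t: 8.65
tcp_pos: [483.7, -154.1, 125.5]
tcp_rot: [3.14, 0.009, 0.212]
ft_force: [0.5, -0.2, 0.5]
width: 68.4
grip_force: 0.0
```

Run:
```python
from h import *
import pickle
s=ctrl.observe();im=ctrl.read_camera('wrist')[:,:,::-1].copy();pickle.dump(s,open('s3.pkl','wb'))
print(s['tcp_pos'].round(1),s['tcp_rot'].round(3),s['q'].round(2))
cv2.imwrite('pics/s3.png',im)
n=pickle.load(open('n2.pkl','rb'));a=cv2.imread('pics/n2.png')
c=proj('wrist',N+AX*13,n)[0].astype(int);x0,y0=c[0]-50,c[1]-50;print('nut crop',x0,y0)
A=cv2.convertScaleAbs(cv2.resize(a[y0:y0+100,x0:x0+100],(400,400),interpolation=cv2.INTER_CUBIC),alpha=1.4)
B=im[100:500,120:520];B=cv2.copyMakeBorder(B,0,400-B.shape[0],0,0,cv2.BORDER_CONSTANT)
cv2.imwrite('pics/m3.png',np.hstack([A,B]))
```

```text
[ 483.7 -154.1  125.5] [3.14  0.009 0.212] [-0.33  0.31  1.87 -0.01  0.97  1.04]
nut crop 264 161
```

View pics/m3.png

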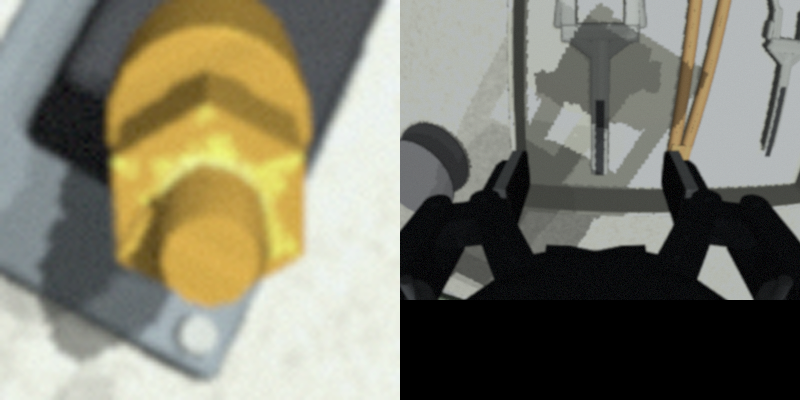

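The nut's side flats stand vertical in the crop: corners at (112,155), (115,258), (303,155), (305,255). The spanner handle is vertical at x≈599-600, with its tail end at crop (599,174), so the yaw matches. I'll turn these into positions.

Run:
```python
from h import *
import pickle
n=pickle.load(open('n2.pkl','rb'));M=R(n)
N2=np.array([538.8,148,150.6])
for zz in(11,13):
  for p in[(115,258),(305,255),(112,158),(303,157)]:
    o,d=ray('wrist',(264+p[0]/4-.4,161+p[1]/4-.4),n)
    P=o+d*(((N2+AX*zz-o)@AX)/(d@AX));v=(P-N2)@M
    print(zz,v[:2].round(1),np.hypot(*v[:2]).round(1),np.degrees(np.arctan2(v[1],v[0])).round(1))
s=pickle.load(open('s3.pkl','rb'))
for p in[(599,174),(599.5,120),(600,60),(566,40),(638,40)]:
    P=onz('wrist',(120+p[0]-400,100+p[1]),19,s);print(P.round(1),((P-s['tcp_pos'])@R(s)).round(1))
# handle edges by profile on row
im=cv2.imread('pics/s3.png',0)
for r in(270,260,250,235,220):print(r,im[r,300:340].tolist())
```

```text
11 [-11.8 -18.7] 22.2 -122.3
11 [-11.2  18.2] 21.3 121.6
11 [  8.6 -18.8] 20.7 -65.4
11 [ 8.8 17.3] 19.4 62.9
13 [-11.  -18.6] 21.6 -120.6
13 [-10.3  18. ] 20.8 119.9
13 [  9.3 -18.6] 20.8 -63.5
13 [ 9.5 17.1] 19.6 61.0
[ 407.4 -174.    19. ] [-77.8   3.2 107.2]
[ 461.9 -162.4   19. ] [-22.1   3.4 106.7]
[ 513.8 -151.4   19. ] [ 31.    3.5 106.2]
[ 524.3 -121.    19. ] [ 47.7 -24.  106. ]
[ 536.7 -178.    19. ] [ 47.8  34.3 106.1]
270 [129, 129, 130, 129, 127, 128, 130, 130, 128, 128, 115, 98, 97, 108, 105, 90, 65, 59, 62, 64, 64, 59, 72, 99, 141, 160, 155, 143, 133, 142, 157, 169, 174, 180, 185, 176, 156, 135, 131, 129]
260 [117, 121, 123, 122, 127, 129, 127, 128, 129, 127, 119, 122, 138, 148, 141, 119, 83, 63, 62, 63, 65, 62, 69, 93, 132, 151, 150, 133, 132, 161, 180, 182, 183, 182, 182, 183, 183, 182, 182, 184]
250 [167, 169, 166, 167, 167, 169, 170, 176, 182, 175, 158, 132, 127, 138, 136, 114, 81, 60, 58, 60, 59, 61, 62, 86, 120, 145, 145, 132, 133, 160, 178, 181, 185, 183, 182, 183, 182, 182, 182, 182]
235 [167, 168, 165, 167, 166, 167, 168, 169, 169, 165, 146, 127, 125, 129, 115, 88, 63, 51, 51, 51, 50, 48, 55, 84, 129, 153, 151, 135, 128, 154, 177, 181, 182, 184, 183, 183, 184, 185, 182, 183]
220 [182, 181, 182, 181, 183, 180, 181, 176, 173, 165, 143, 104, 78, 79, 75, 63, 45, 29, 31, 31, 33, 30, 31, 39, 56, 69, 69, 72, 78, 98, 110, 117, 120, 123, 128, 127, 130, 132, 130, 128]
```

The spanner's tail puts the TCP over spanner x≈-18, with a lateral offset of 3.4 mm. The nut flat is at θ≈58° (mod 60). I descend to z≈6 and grip.

Call:
send_rows(rows="0.3 0.01 0.034 0.3 0 0 0; 0.2 0 0 0.3 0 0 0; 0 0 0 0.3 0 0 0; -0.1 0 0 0.2 0 0 0; -0.1 0 0 0.07 0 0 0; -0.1 0 0 0 0 0 0; -0.1 0 0 0 0 0 0")

```text
t: 9.4
tcp_pos: [486.0, -158.1, 10.4]
tcp_rot: [3.138, 0.006, 0.212]
ft_force: [0.8, 0.4, 1.0]
width: 39.1
grip_force: 0.0
```

```bash
python3 st.py
```

```text
q [-0.333  0.47   1.987 -0.009  0.687  1.032] w 39.1 0.0 nut in tool [ 114.8 -289.2 -141.3] F [ 0.9 -0.2 -1. ] T [-0.013  0.046  0.047] th 75.2 t 9.4 p [ 486.  -158.1   10.4]
```

Call:
send_rows(rows="-0.1 0 0 0.035 0 0 0; -0.5 0 0 0 0 0 0; -0.8 0 0 0 0 0 0; -0.8 0 0 0 0 0 0; -0.8 0 0 0 0 0 0; -0.8 0 0 0 0 0 0; -0.8 0 0 0 0 0 0", grip_force=90)

```text
t: 10.1
tcp_pos: [485.4, -158.4, 6.7]
tcp_rot: [3.139, 0.007, 0.212]
ft_force: [-1.3, 0.5, 5.1]
width: 13.2
grip_force: 88.7
```

```bash
python3 st.py
```

```text
q [-0.334  0.476  1.991 -0.009  0.68   1.032] w 13.2 88.7 nut in tool [ 115.  -289.5 -144.9] F [-1.2 -0.7 -5.1] T [ 0.232 -0.157 -0.051] th 75.2 t 10.1 p [ 485.4 -158.4    6.7]
```

Gripped. The 13.2 reading against a 16 mm handle looks like finger toe-in at the tips. I lift and check.

Call:
send_rows(rows="-0.8 0 0 -0.1 0 0 0; -0.8 0 0 -0.2 0 0 0; -0.8 0 0 -0.3 0 0 0; -0.8 0 0 -0.4 0 0 0; -0.8 0 0 -0.4 0 0 0; -0.8 0 0 -0.4 0 0 0; -0.8 0 0 -0.3 0 0 0; -0.8 0 0 -0.2 0 0 0; -0.8 0 0 0 0 0 0; -0.8 0 0 0 0 0 0")

```text
t: 11.1
tcp_pos: [486.2, -157.3, 235.3]
tcp_rot: [3.14, 0.009, 0.211]
ft_force: [0.3, -0.5, -3.6]
width: 13.4
grip_force: 88.2
```

```bash
python3 st.py
python3 - <<'E'
from h import *
import pickle
s=ctrl.observe();im=ctrl.read_camera('wrist')[:,:,::-1].copy();pickle.dump(s,open('s4.pkl','wb'))
sd=ctrl.read_camera('side')[:,:,::-1]
p=proj('side',s['tcp_pos'])[0].astype(int);print('side tcp',p)
x0,y0=max(0,p[0]-50),max(0,p[1]-50)
cv2.imwrite('pics/s4.png',im)
print(x0,y0)
cv2.imwrite('pics/m4.png',np.hstack([im[:,110:510],cv2.resize(sd[y0:y0+100,x0:x0+100],(400,400),interpolation=cv2.INTER_CUBIC)]))
E
```

```text
q [-0.332  0.22   1.695 -0.006  1.234  1.03 ] w 13.4 88.2 nut in tool [ 115.8 -289.1   83.8] F [0.2 0.5 3.6] T [-0.001 -0.106  0.017] th 75.2 t 11.1 p [ 486.2 -157.3  235.3]
side tcp [328 228]
278 178
```

View pics/m4.png

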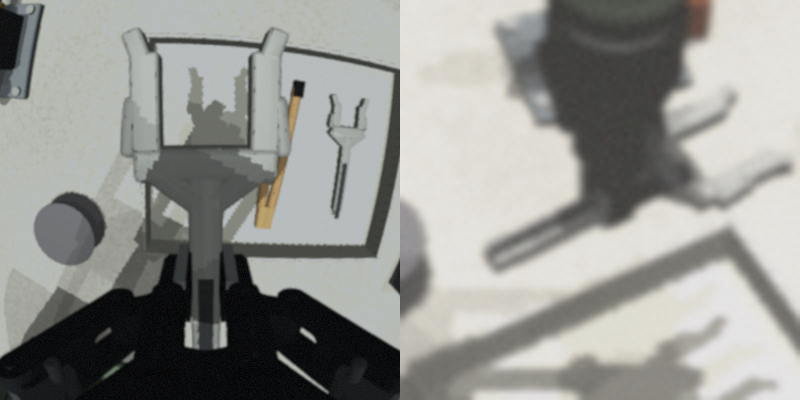

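The spanner is held centred: jaw inner edges at crop x 160 and 251, middle at full 315.5 against the principal point 315.2. Gap bottom is at row 147 and the jaw tips at row 28. I check pitch and plan the staging move.

Run:
```python
from h import *
import pickle
s=pickle.load(open('s4.pkl','rb'))
for p in[(270+0,147),(315,147),(315,30)]+[(270,125),(361,125),(270,60),(361,60)]:
    P=onz('wrist',p,s['tcp_pos'][2]+12.3,s);print(p,((P-s['tcp_pos'])@R(s)).round(1))
N2=np.array([538.8,148,150.6]);Rt=nutR(-62)
st=N2-Rt[:,0]*(82.5+75)-AX*5.3
print(st); plan(st+[0,0,30],Rt,g=-.8)
```

```text
(270, 147) [ 60.2 -19.7 -12.9]
(315, 147) [ 60.   -0.5 -12.8]
(315, 30) [109.8  -0.5 -13.3]
(270, 125) [ 69.6 -19.4 -12.9]
(361, 125) [ 69.7  18.9 -12.9]
(270, 60) [ 97.2 -19.  -13.2]
(361, 60) [ 97.3  18.4 -13.1]
[655.76151022  74.05822886 226.02549143]
-0.8 0.063 -0.056 -0.007 -0.334 0.048 -0.987; -0.8 0.067 -0.051 -0.008 -0.334 0.048 -0.987; -0.8 0.07 -0.046 -0.009 -0.334 0.048 -0.987; -0.8 0.073 -0.041 -0.01 -0.334 0.048 -0.987; -0.8 0.076 -0.036 -0.011 -0.334 0.048 -0.987; -0.8 0.078 -0.03 -0.011 -0.334 0.048 -0.987; -0.8 0.08 -0.025 -0.011 -0.334 0.048 -0.987; -0.8 0.082 -0.019 -0.012 -0.334 0.048 -0.987; -0.8 0.083 -0.013 -0.012 -0.334 0.048 -0.987; -0.8 0.084 -0.007 -0.012 -0.334 0.048 -0.987

-0.8 0.084 -0.001 -0.012 -0.334 0.048 -0.987; -0.8 0.084 0.005 -0.011 -0.334 0.048 -0.987; -0.8 0.083 0.011 -0.011 -0.334 0.048 -0.987; -0.8 0.082 0.017 -0.01 -0.334 0.048 -0.987; -0.8 0.081 0.023 -0.009 -0.334 0.048 -0.987; -0.8 0.079 0.029 -0.008 -0.334 0.048 -0.987; -0.8 0.077 0.034 -0.007 -0.334 0.048 -0.987; -0.8 0.074 0.04 -0.006 -0.334 0.048 -0.987; -0.8 0.072 0.045 -0.005 -0.334 0.048 -0.987; -0.8 0.068 0.05 -0.004 -0.334 0.048 -0.987

-0.8 0.065 0.055 -0.002 -0.334 0.048 -0.987; -0.8 0.061 0.059 -0.001 -0.334 0.048 -0.987; -0.8 0.057 0.063 0.001 -0.334 0.048 -0.987; -0.8 0.052 0.067 0.003 -0.334 0.048 -0.987; -0.8 0.047 0.07 0.004 -0.334 0.048 -0.987; -0.8 0.042 0.073 0.006 -0.334 0.048 -0.987; -0.8 0.037 0.076 0.008 -0.334 0.048 -0.987; -0.8 0.032 0.078 0.01 -0.334 0.048 -0.987; -0.8 0.027 0.08 0.012 -0.334 0.048 -0.987; -0.8 0.021 0.081 0.014 -0.334 0.048 -0.987

-0.8 0.015 0.082 0.016 -0.334 0.048 -0.987; -0.8 0.01 0.082 0.018 -0.334 0.048 -0.987; -0.8 0.004 0.082 0.02 -0.334 0.048 -0.987; -0.8 -0.002 0.082 0.022 -0.334 0.048 -0.987

d [170.  231.2  22. ] rot [ -45.4    6.5 -134.2] n 34 t 11.2
```

Call:
send_rows(rows="-0.8 0 0 -0.05 -0.334 0.048 -0.987; -0.8 0 0 -0.05 -0.334 0.048 -0.987; -0.8 0 0 0 -0.334 0.048 -0.987; -0.8 0 0 0 -0.334 0.048 -0.987; -0.8 0 0 0 -0.334 0.048 -0.987; -0.8 0 0 0 -0.334 0.048 -0.987; -0.8 0 0 0 -0.334 0.048 -0.987; -0.8 0 0 0 -0.334 0.048 -0.987; -0.8 0 0 0 -0.334 0.048 -0.987; -0.8 0 0 0 -0.334 0.048 -0.987")

```text
t: 12.2
tcp_pos: [485.9, -157.0, 243.8]
tcp_rot: [2.922, 0.056, 0.902]
ft_force: [-0.6, -0.3, -2.1]
width: 13.3
grip_force: 88.2
```

Call:
send_rows(rows="-0.8 0 0 0 -0.334 0.048 -0.987; -0.8 0 0 0 -0.334 0.048 -0.987; -0.8 0 0 0 -0.334 0.048 -0.987; -0.8 0 0 0 -0.334 0.048 -0.987; -0.8 0 0 0 -0.334 0.048 -0.987; -0.8 0 0 0 -0.334 0.048 -0.987; -0.8 0 0 0 -0.334 0.048 -0.987; -0.8 0 0 0 -0.334 0.048 -0.987; -0.8 0 0 0 -0.334 0.048 -0.987; -0.8 0 0 0 -0.334 0.048 -0.987")

```text
t: 13.2
tcp_pos: [485.7, -156.9, 243.6]
tcp_rot: [2.779, 0.228, 1.576]
ft_force: [-0.1, 0.0, -3.3]
width: 13.7
grip_force: 88.2
```

Call:
send_rows(rows="-0.8 0 0 0 -0.334 0.048 -0.987; -0.8 0 0 0 -0.334 0.048 -0.987; -0.8 0 0 0 -0.334 0.048 -0.987; -0.8 0 0 0 -0.334 0.048 -0.987; -0.8 0 0 0 -0.334 0.048 -0.987; -0.8 0 0 0 -0.334 0.048 -0.987; -0.8 0 0 0 -0.334 0.048 -0.987; -0.8 0 0 0 -0.334 0.048 -0.987; -0.8 0 0 0 -0.334 0.048 -0.987; -0.8 0 0 0 -0.334 0.048 -0.987")

```text
t: 14.2
tcp_pos: [485.6, -156.8, 243.5]
tcp_rot: [2.777, 0.451, 2.27]
ft_force: [-0.8, 0.1, -2.8]
width: 13.6
grip_force: 88.3
```

Call:
send_rows(rows="-0.8 0 0 0 -0.334 0.048 -0.987; -0.8 0 0 0 -0.334 0.048 -0.987; -0.8 0 0 0 -0.334 0.048 -0.987; -0.8 0 0 0 -0.334 0.048 -0.987; -0.8 0 0 0 0 0 0; -0.8 0 0 0 0 0 0")

```text
t: 14.8
tcp_pos: [486.2, -157.2, 244.4]
tcp_rot: [2.823, 0.531, 2.564]
ft_force: [0.9, 0.6, -1.9]
width: 13.5
grip_force: 88.3
```

```bash
sed -i 's/^N=.*; AX/N=np.array([538.8,148,150.6]); AX/' h.py; python3 st.py
python3 - <<'E'
from h import *
Rt=nutR(-62)
plan(N-Rt[:,0]*(82+75)-AX*5.3+[0,0,30],Rt,g=-.8)
E
```

```text
q [-0.511 -0.015  2.1    0.541  0.576 -1.978] w 13.5 88.3 nut in tool [153.2 264.2 106.9] F [0.5 0.3 2.1] T [ 0.236  0.331 -0.022] th -61.9 t 14.8 p [ 486.2 -157.2  244.4]
-0.8 -0.024 0.341 0.11 -0 0.001 -0.002; -0.8 -0.024 0.341 0.11 -0 0.001 -0.002; -0.8 -0.024 0.341 0.11 -0 0.001 -0.002; -0.8 -0.024 0.341 0.11 -0 0.001 -0.002; -0.8 -0.024 0.341 0.11 -0 0.001 -0.002; -0.8 -0.024 0.341 0.11 -0 0.001 -0.002; -0.8 -0.024 0.341 0.11 -0 0.001 -0.002; -0.8 -0.024 0.341 0.11 -0 0.001 -0.002

d [169.2 231.5  11.3] rot [-0.   0.  -0.1] n 8 t 14.8
```

Call:
send_rows(rows="-0.8 -0.024 0.34 0.11 0 0 0; -0.8 -0.024 0.34 0.11 0 0 0; -0.8 -0.024 0.34 0.11 0 0 0; -0.8 -0.024 0.34 0.11 0 0 0; -0.8 -0.024 0.34 0.11 0 0 0; -0.8 -0.024 0.34 0.11 0 0 0; -0.8 -0.024 0.34 0.11 0 0 0; -0.8 -0.024 0.34 0.11 0 0 0; -0.8 0 0 0 0 0 0; -0.8 0 0 0 0 0 0")

```text
t: 15.8
tcp_pos: [655.3, 75.0, 255.6]
tcp_rot: [2.825, 0.532, 2.568]
ft_force: [0.1, -0.1, -3.0]
width: 13.5
grip_force: 88.6
```

```bash
python3 st.py
python3 - <<'E'
from h import *
Rt=nutR(-62)
plan(N-Rt[:,0]*(82+68)-AX*5.3,Rt,g=-.8)
E
```

```text
q [ 0.133  0.194  1.828 -0.155  0.517 -0.839] w 13.5 88.6 nut in tool [171.7  -8.3  19.1] F [ 1.4 -0.9  2.5] T [0.259 0.371 0.003] th -62.1 t 15.8 p [655.3  75.  255.6]
-0.8 0.217 -0.086 0.245 0.003 0.009 0.027

d [ -5.    2.6 -33.4] rot [0.  0.  0.1] n 1 t 15.8
```

Call:
send_rows(rows="-0.8 0.11 -0.043 0.122 0 0 0; -0.8 0.11 -0.043 0.122 0 0 0.02; -0.8 0 0 0 0 0 0; -0.8 0 0 0 0 0 0")

```text
t: 16.2
tcp_pos: [650.2, 75.9, 223.5]
tcp_rot: [2.823, 0.534, 2.563]
ft_force: [-0.1, 0.4, -1.6]
width: 13.3
grip_force: 88.6
```

```bash
python3 st.py
python3 - <<'E'
from h import *
import pickle
s=ctrl.observe();im=ctrl.read_camera('wrist')[:,:,::-1].copy();pickle.dump(s,open('s5.pkl','wb'))
sd=ctrl.read_camera('side')[:,:,::-1]
cv2.imwrite('pics/s5.png',im)
p=proj('side',N)[0].astype(int);print(p)
A=cv2.resize(im[0:200,215:415],(400,400),interpolation=cv2.INTER_CUBIC)
B=cv2.resize(sd[p[1]-50:p[1]+50,p[0]-40:p[0]+60],(400,400),interpolation=cv2.INTER_CUBIC)
cv2.imwrite('pics/m5.png',cv2.convertScaleAbs(np.hstack([A,B]),alpha=1.3))
print(proj('wrist',[N,N+AX*13,N+AX*39],s).round(1).tolist())
E
```

```text
q [ 0.138  0.217  1.89  -0.193  0.433 -0.793] w 13.3 88.6 nut in tool [151.4   1.   -4.7] F [ 1.1 -0.2  1.3] T [0.208 0.344 0.038] th -61.9 t 16.2 p [650.2  75.9 223.5]
[308 162]
[[317.7, -44.5], [317.9, -57.0], [318.5, -88.9]]
```

View pics/m5.png

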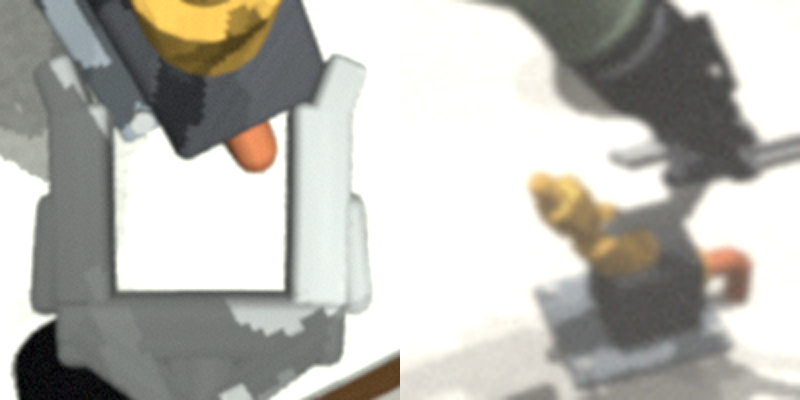

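The wrist view shows jaw and body lined up, with the nut just above the frame. The side view shows the spanner clear of the nut. I correct 1.3 mm sideways and slide in, checking force.

Call:
send_rows(rows="-0.8 0 0.013 -0.005 0 0 0; -0.8 0.15 0 0 0 0 0; -0.8 0.15 0 0 0 0 0; -0.8 0.1 0 0 0 0 0; -0.8 0 0 0 0 0 0")

```text
t: 16.8
tcp_pos: [621.0, 96.9, 203.6]
tcp_rot: [2.823, 0.533, 2.566]
ft_force: [1.1, -0.2, -1.7]
width: 13.4
grip_force: 88.6
```

```bash
python3 st.py
```

```text
q [ 0.192  0.201  1.969 -0.301  0.382 -0.644] w 13.4 88.6 nut in tool [110.3  -0.7  -4. ] F [-0.  -0.2  2. ] T [0.28  0.376 0.011] th -62.0 t 16.8 p [621.   96.9 203.6]
```

Call:
send_rows(rows="-0.8 0.06 -0.004 0.008 0 0 0; -0.8 0.06 0 0 0 0 0; -0.8 0.06 0 0 0 0 0; -0.8 0 0 0 0 0 0")

```text
t: 17.2
tcp_pos: [608.5, 104.8, 193.2]
tcp_rot: [2.824, 0.533, 2.565]
ft_force: [0.3, -0.5, -1.5]
width: 13.2
grip_force: 88.7
```

```bash
python3 st.py
```

```text
q [ 0.216  0.198  2.005 -0.362  0.358 -0.564] w 13.2 88.7 nut in tool [92.3 -0.1 -5.2] F [ 0.3 -0.7  1.4] T [ 0.253  0.377 -0.023] th -62.0 t 17.2 p [608.5 104.8 193.2]
```

Call:
send_rows(rows="-0.8 0.05 0 0 0 0 0; -0.8 0.03 0 0 0 0 0; -0.8 0 0 0 0 0 0")

```text
t: 17.5
tcp_pos: [603.1, 108.5, 189.5]
tcp_rot: [2.823, 0.534, 2.565]
ft_force: [0.3, -1.2, -1.3]
width: 13.3
grip_force: 88.7
```

```bash
python3 st.py
```

```text
q [ 0.227  0.197  2.02  -0.391  0.349 -0.526] w 13.3 88.7 nut in tool [84.7 -0.3 -5.2] F [-0.1 -1.3  1.3] T [ 0.267  0.417 -0.012] th -62.0 t 17.5 p [603.1 108.5 189.5]
```

Seating the last couple of millimetres, then turning about the nut axis (radius 82).

Call:
send_rows(rows="-0.8 0.022 0 0 0 0 0; -0.8 0 0 0 0 0 0; -0.8 0.001 -0.029 0 0 0 0.5; -0.8 0.001 -0.029 0 0 0 0.5; -0.8 0.001 -0.029 0 0 0 0.5; -0.8 0.001 -0.029 0 0 0 0.5; -0.8 0.001 -0.029 0 0 0 0.5; -0.8 0.001 -0.029 0 0 0 0.5")

```text
t: 18.3
tcp_pos: [594.1, 95.4, 183.3]
tcp_rot: [2.714, 0.457, 2.34]
ft_force: [0.8, 3.0, -1.6]
width: 13.4
grip_force: 88.8
```

```bash
python3 st.py
```

```text
q [ 0.201  0.187  2.054 -0.38   0.316 -0.343] w 13.4 88.8 nut in tool [82.9 -1.  -5.2] F [2.1 2.1 1.7] T [-0.229  0.654 -0.494] th -49.9 t 18.3 p [594.1  95.4 183.3]
```

Call:
send_rows(rows="-0.8 0.001 -0.029 0 0 0 0.5; -0.8 0.001 -0.029 0 0 0 0.5; -0.8 0.001 -0.029 0 0 0 0.5; -0.8 0.001 -0.029 0 0 0 0.5; -0.8 0.001 -0.029 0 0 0 0.5; -0.8 0.001 -0.029 0 0 0 0.5")

```text
t: 18.9
tcp_pos: [584.3, 83.7, 176.6]
tcp_rot: [2.632, 0.364, 2.137]
ft_force: [2.0, 1.9, -2.0]
width: 13.4
grip_force: 88.9
```

```bash
python3 st.py
```

```text
q [ 0.178  0.178  2.089 -0.373  0.284 -0.157] w 13.4 88.9 nut in tool [82.7 -1.6 -5.1] F [1.3 1.5 2.8] T [-0.124  0.401 -0.743] th -37.9 t 18.9 p [584.3  83.7 176.6]
```

Call:
send_rows(rows="-0.8 0.001 -0.034 0 0 0 0.5; -0.8 0.001 -0.034 0 0 0 0.5; -0.8 0.001 -0.034 0 0 0 0.5; -0.8 0.001 -0.034 0 0 0 0.5; -0.8 0.001 -0.034 0 0 0 0.5; -0.8 0.001 -0.029 0 0 0 0.5", grip_force=120)

```text
t: 19.5
tcp_pos: [571.8, 74.0, 168.1]
tcp_rot: [2.569, 0.255, 1.948]
ft_force: [4.7, 5.0, -1.2]
width: 12.3
grip_force: 117.8
```

```bash
python3 st.py
python3 - <<'E'
from h import *
import pickle
s=ctrl.observe();im=ctrl.read_camera('wrist')[:,:,::-1].copy();pickle.dump(s,open('s6.pkl','wb'));cv2.imwrite('pics/s6.png',im)
print(proj('wrist',[N,N+AX*13,N+AX*39],s).round(1).tolist())
cv2.imwrite('pics/m6.png',cv2.convertScaleAbs(cv2.resize(im[0:190,215:415],(600,570),interpolation=cv2.INTER_CUBIC),alpha=1.4))
E
```

```text
q [ 0.159  0.169  2.132 -0.383  0.243  0.051] w 12.3 117.8 nut in tool [82.8 -1.  -4.9] F [3.1 5.  3.7] T [-0.433  0.46  -0.406] th -25.9 t 19.5 p [571.8  74.  168.1]
[[313.7, 96.7], [313.9, 96.5], [314.4, 95.9]]
```

View pics/m6.png

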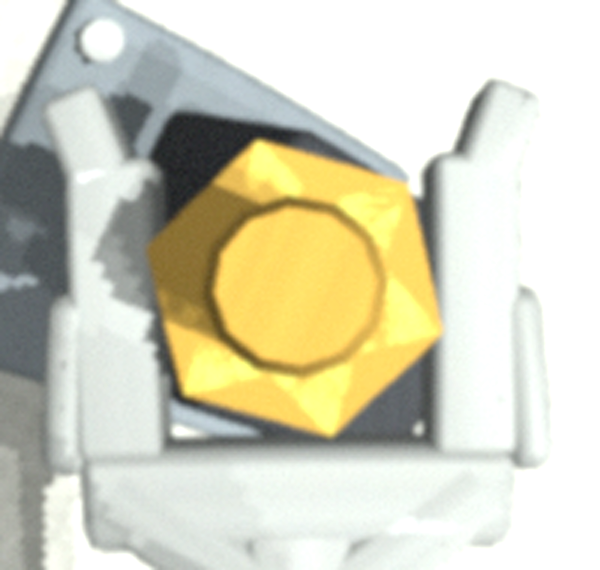

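Clear view of the nut in the jaws. Hex corners are at crop (262,140), (410,182), (440,325), (330,437), (183,395) and (147,250). I'll compute its angle.

```bash
cat > hexang.py <<'E'
from h import *
import pickle,sys
def ang(s,pts):
    r=[]
    for u in pts:
        o,d=ray('wrist',u,s);P=o+d*(((N+AX*12-o)@AX)/(d@AX));r.append(((P-N)@R(s))[:2])
    r=np.array(r);v=r-r.mean(0);a=np.degrees(np.arctan2(v[:,1],v[:,0]))
    print(np.hypot(*v.T).round(1),r.mean(0).round(1)); m=np.degrees(np.angle(np.exp(6j*np.radians(a)).mean()))/6
    M=B0.T@R(s);th=np.degrees(np.arctan2(M[1,0],M[0,0]))
    # corner at m (mod 60) in tool x -> flat at m+30; tool y flat if corner at 0 mod 60
    print('nut rel tool',m,'th',th,'nut th',th+m)
E
python3 - <<'E'
from hexang import *
s=pickle.load(open('s6.pkl','rb'))
P=[(262,140),(410,182),(440,325),(330,437),(183,395),(147,250)]
ang(s,[(215+a/3-.33,b/3-.33) for a,b in P])
for p in[(163,200),(163,420),(437,200),(437,420)]:
    o,d=ray('wrist',(215+p[0]/3-.33,p[1]/3-.33),s);Q=s['tcp_pos']-R(s)[:,2]*13;P=o+d*(((Q-o)@AX)/(d@AX));print(((P-s['tcp_pos'])@R(s)).round(1))
E
```

```text
[20.7 21.2 20.2 21.2 21.2 20.6] [ 0.5 -0.2]
nut rel tool -13.87729838812347 th -25.886191017229923 nut th -39.7634894053534
[ 95.9 -19.5 -13.5]
[ 64.7 -20.  -13.4]
[ 95.9  18.3 -13.1]
[ 64.7  18.8 -13. ]
```

Nut is at θ≈-40, so about 22° tightened. I need another 22°.

Call:
send_rows(rows="-0.8 0.001 -0.03 0 0 0 0.5; -0.8 0.001 -0.03 0 0 0 0.5; -0.8 0.001 -0.03 0 0 0 0.5; -0.8 0.001 -0.03 0 0 0 0.5; -0.8 0.001 -0.03 0 0 0 0.5; -0.8 0.001 -0.03 0 0 0 0.5; -0.8 0.001 -0.03 0 0 0 0.5; -0.8 0.001 -0.03 0 0 0 0.5; -0.8 0.001 -0.03 0 0 0 0.5; -0.8 0.001 -0.03 0 0 0 0.5")

```text
t: 20.55
tcp_pos: [549.2, 65.9, 152.2]
tcp_rot: [2.522, 0.058, 1.655]
ft_force: [6.3, 0.6, -0.3]
width: 12.5
grip_force: 117.8
```

```bash
python3 st.py
python3 - <<'E'
from h import *
import pickle
s=ctrl.observe();im=ctrl.read_camera('wrist')[:,:,::-1].copy();pickle.dump(s,open('s7.pkl','wb'));cv2.imwrite('pics/s7.png',im)
cv2.imwrite('pics/m7.png',cv2.convertScaleAbs(cv2.resize(im[0:190,215:415],(600,570),interpolation=cv2.INTER_CUBIC),alpha=1.4))
E
```

```text
q [ 0.147  0.159  2.202 -0.476  0.184  0.487] w 12.5 117.8 nut in tool [82.6 -0.9 -4.7] F [0.1 5.  3.9] T [-0.531 -0.176 -0.405] th -5.9 t 20.55 p [549.2  65.9 152.2]
```

View pics/m7.png

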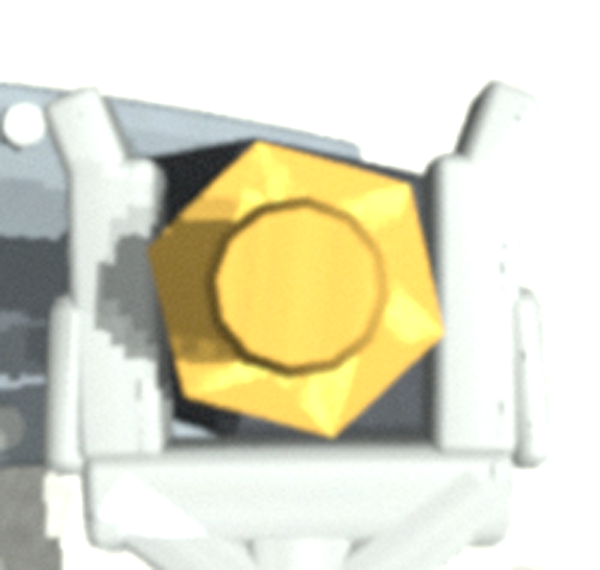

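The hex sits at the same angle in the jaws (corners within 2 px), so the nut is at θ≈-20, about 42° or 0.74 rad tightened. That is well inside 0.52-1.05, so I stop here. I back off within the play and withdraw.

Call:
send_rows(rows="-0.8 0.001 0.028 0 0 0 -0.5; -0.8 0.001 0.028 0 0 0 -0.5; -0.8 0.001 0.028 0 0 0 -0.5; -0.8 0.001 0.028 0 0 0 -0.5; -0.8 0.001 0.028 0 0 0 -0.5; -0.8 0.001 0.028 0 0 0 -0.5; -0.8 0 0.028 0 0 0 -0.5; -0.8 0 0 0 0 0 0")

```text
t: 21.4
tcp_pos: [563.9, 70.1, 162.5]
tcp_rot: [2.55, 0.197, 1.856]
ft_force: [6.5, -1.4, -0.0]
width: 12.7
grip_force: 118.0
```

```bash
python3 st.py
```

```text
q [ 0.153  0.165  2.155 -0.405  0.225  0.176] w 12.7 118.0 nut in tool [82.5  0.6 -4.9] F [-3.1  4.5  3.8] T [-0.411 -0.472  0.384] th -19.8 t 21.4 p [563.9  70.1 162.5]
```

Call:
send_rows(rows="-0.8 -0.01 0.01 0 0 0 0; -0.8 0 0 0 0 0 0")

```text
t: 21.6
tcp_pos: [564.1, 70.0, 162.4]
tcp_rot: [2.551, 0.196, 1.856]
ft_force: [4.4, 3.7, 0.2]
width: 12.9
grip_force: 118.0
```

```bash
python3 st.py
```

```text
q [ 0.152  0.165  2.154 -0.396  0.226  0.165] w 12.9 118.0 nut in tool [82.6  0.6 -4.9] F [2.3 4.8 2.4] T [-0.424  0.358  0.335] th -19.8 t 21.6 p [564.1  70.  162.4]
```

Call:
send_rows(rows="-0.8 -0.02 0.01 0 0 0 0; -0.8 0 0 0 0 0 0; -0.8 0 0 0 0 0 0")

```text
t: 21.9
tcp_pos: [564.8, 68.3, 162.8]
tcp_rot: [2.553, 0.197, 1.857]
ft_force: [2.3, 5.0, -1.6]
width: 12.6
grip_force: 118.0
```

```bash
python3 st.py
```

```text
q [ 0.147  0.165  2.152 -0.381  0.229  0.146] w 12.6 118.0 nut in tool [84.5  0.5 -5. ] F [4.4 2.6 2.7] T [-0.309  0.505  0.332] th -19.8 t 21.9 p [564.8  68.3 162.8]
```

No views are left, so I check the nut angle numerically, using the brass contour from the wrist image.

```bash
cat > auto.py <<'E'
from hexang import *
def auto(im,s):
    h=cv2.cvtColor(im,cv2.COLOR_BGR2HSV);m=cv2.inRange(h,(15,90,50),(35,255,255))
    m[195:]=0;m[:,:215]=0;m[:,415:]=0
    m=cv2.morphologyEx(m,cv2.MORPH_OPEN,np.ones((3,3)))
    c=max(cv2.findContours(m,cv2.RETR_EXTERNAL,cv2.CHAIN_APPROX_NONE)[0],key=cv2.contourArea)
    p=cv2.approxPolyN(cv2.convexHull(c),6,ensure_convex=True).reshape(-1,2)
    print(cv2.contourArea(c),p.tolist());ang(s,p.astype(float))
if __name__=='__main__':
    auto(cv2.imread('pics/s7.png'),pickle.load(open('s7.pkl','rb')))
    s=ctrl.observe();im=ctrl.read_camera('wrist')[:,:,::-1].copy();auto(im,s)
E
python3 auto.py
```

```text
6923.0 [[353, 61], [363, 112], [326, 146], [275, 133], [264, 81], [300, 45]]
[21.6 21.2 21.3 21.9 21.  21.8] [ 0.4 -0.2]
nut rel tool -13.212305799520914 th -5.868260782090393 nut th -19.080566581611308
6934.5 [[359, 61], [365, 111], [325, 142], [276, 126], [268, 73], [307, 39]]
[21.3 21.1 21.1 21.7 21.1 22.1] [ 0.3 -0.3]
nut rel tool -8.90694786080485 th -19.84214939595824 nut th -28.749097256763093
```

The nut followed the spanner back about 9.7° because it was wedged in the jaws, so run is now about 1.83. I turn it +8° up against the stop again, then lift off along the axis, which puts no torque on the nut.

Call:
send_rows(rows="-0.8 0.001 -0.029 0 0 0 0.5; -0.8 0.001 -0.029 0 0 0 0.5; -0.8 0.001 -0.029 0 0 0 0.5; -0.8 0.001 -0.029 0 0 0 0.5; -0.8 0 0 0 0 0 0")

```text
t: 22.45
tcp_pos: [555.3, 65.1, 156.2]
tcp_rot: [2.535, 0.119, 1.741]
ft_force: [3.2, 2.9, -0.4]
width: 12.4
grip_force: 118.0
```

```bash
python3 st.py; python3 auto.py | tail -3
```

```text
q [ 0.143  0.161  2.18  -0.413  0.206  0.315] w 12.4 118.0 nut in tool [84.6  0.7 -5. ] F [2.4 2.9 2.2] T [-0.269  0.41   0.267] th -11.9 t 22.45 p [555.3  65.1 156.2]
6933.0 [[359, 59], [366, 110], [325, 142], [276, 125], [268, 72], [307, 40]]
[21.6 21.4 21.3 21.7 21.2 21.4] [ 0.4 -0.5]
nut rel tool -9.16440196536381 th -11.875006553825548 nut th -21.039408519189358
```

Call:
send_rows(rows="-0.8 0 0 -0.05 0 0 0; -0.8 0 0 -0.08 0 0 0; -0.8 0 0 -0.1 0 0 0; -0.8 0 0 -0.1 0 0 0; -0.8 0 0 -0.1 0 0 0; -0.8 0 0 -0.15 0 0 0; -0.8 0 0 -0.2 0 0 0; -0.8 0 0 0 0 0 0; -0.8 0 0 0 0 0 0")

```text
t: 23.4
tcp_pos: [509.2, 64.6, 219.1]
tcp_rot: [2.538, 0.121, 1.742]
ft_force: [0.0, -0.2, -2.1]
width: 12.3
grip_force: 118.6
```

```bash
python3 st.py
```

```text
q [ 1.620e-01 -1.000e-03  2.161e+00 -2.530e-01  3.850e-01  1.590e-01] w 12.3 118.6 nut in tool [84.8  2.5 73. ] F [ 0.  -1.2  1.7] T [ 0.466  0.026 -0.027] th -12.0 t 23.4 p [509.2  64.6 219.1]
```

```bash
python3 auto.py | tail -3
python3 - <<'E'
from h import *
plan([486,-158.4,235],downR(.212),g=-.8)
E
```

```text
2759.0 [[345, 74], [349, 106], [327, 126], [296, 119], [283, 87], [312, 61]]
[22.2 21.  21.  21.5 23.8 23.2] [-0.5 -0.7]
nut rel tool -13.269683232353833 th -11.995873148900369 nut th -25.2655563812542
-0.8 -0.098 -0.025 -0.012 0.371 -0.239 0.986; -0.8 -0.1 -0.019 -0.01 0.371 -0.239 0.986; -0.8 -0.101 -0.012 -0.008 0.371 -0.239 0.986; -0.8 -0.102 -0.005 -0.006 0.371 -0.239 0.986; -0.8 -0.102 0.002 -0.004 0.371 -0.239 0.986; -0.8 -0.102 0.009 -0.003 0.371 -0.239 0.986; -0.8 -0.101 0.016 -0.001 0.371 -0.239 0.986; -0.8 -0.1 0.022 0 0.371 -0.239 0.986; -0.8 -0.098 0.029 0.001 0.371 -0.239 0.986; -0.8 -0.096 0.036 0.002 0.371 -0.239 0.986

-0.8 -0.093 0.042 0.002 0.371 -0.239 0.986; -0.8 -0.09 0.049 0.003 0.371 -0.239 0.986; -0.8 -0.086 0.055 0.003 0.371 -0.239 0.986; -0.8 -0.082 0.061 0.003 0.371 -0.239 0.986; -0.8 -0.078 0.066 0.002 0.371 -0.239 0.986; -0.8 -0.073 0.072 0.002 0.371 -0.239 0.986; -0.8 -0.068 0.076 0.001 0.371 -0.239 0.986; -0.8 -0.062 0.081 0 0.371 -0.239 0.986; -0.8 -0.057 0.085 -0.001 0.371 -0.239 0.986; -0.8 -0.051 0.089 -0.002 0.371 -0.239 0.986

-0.8 -0.044 0.092 -0.004 0.371 -0.239 0.986; -0.8 -0.038 0.095 -0.006 0.371 -0.239 0.986

d [ -23.2 -223.    16.5] rot [ 32.7 -21.1  86.8] n 22 t 23.45
```

Angle after lift-off is about -21 to -25 (noisy contour), so run is still about 1.9 or more. First I carry the spanner sideways, then rotate over the tray.

Run:
```python
from h import *
plan([486,-158.4,240],R(ctrl.observe()),g=-.8)
```

```text
-0.8 -0.361 -0.088 -0.051 0 0 0; -0.8 -0.361 -0.088 -0.051 0 0 0; -0.8 -0.361 -0.088 -0.051 0 0 0; -0.8 -0.361 -0.088 -0.051 0 0 0; -0.8 -0.361 -0.088 -0.051 0 0 0; -0.8 -0.361 -0.088 -0.051 0 0 0

d [ -23.2 -223.    21.5] rot [0. 0. 0.] n 6 t 23.45
```

Call:
send_rows(rows="-0.8 -0.36 -0.09 -0.05 0 0 0; -0.8 -0.36 -0.09 -0.05 0 0 0; -0.8 -0.36 -0.09 -0.05 0 0 0; -0.8 -0.36 -0.09 -0.05 0 0 0; -0.8 -0.36 -0.09 -0.05 0 0 0; -0.8 -0.36 -0.09 -0.05 0 0 0; -0.8 0 0 0 0.371 -0.239 0.986; -0.8 0 0 0 0.371 -0.239 0.986; -0.8 0 0 0 0.371 -0.239 0.986; -0.8 0 0 0 0.371 -0.239 0.986")

```text
t: 24.45
tcp_pos: [487.0, -143.5, 235.9]
tcp_rot: [2.629, 0.03, 1.469]
ft_force: [0.2, 0.3, -2.1]
width: 12.5
grip_force: 118.5
```

Call:
send_rows(rows="-0.8 0 0 0 0.371 -0.239 0.986; -0.8 0 0 0 0.371 -0.239 0.986; -0.8 0 0 0 0.371 -0.239 0.986; -0.8 0 0 0 0.371 -0.239 0.986; -0.8 0 0 0 0.371 -0.239 0.986; -0.8 0 0 0 0.371 -0.239 0.986; -0.8 0 0 0 0.371 -0.239 0.986; -0.8 0 0 0 0.371 -0.239 0.986; -0.8 0 0 0 0.371 -0.239 0.986; -0.8 0 0 0 0.371 -0.239 0.986")

```text
t: 25.45
tcp_pos: [487.4, -143.0, 236.0]
tcp_rot: [2.913, -0.068, 0.77]
ft_force: [-0.6, 0.6, -1.3]
width: 12.3
grip_force: 118.4
```

Call:
send_rows(rows="-0.8 0 0 0 0.371 -0.239 0.986; -0.8 0 0 0 0.371 -0.239 0.986; -0.8 0 0 0 0.371 -0.239 0.986; -0.8 0 0 0 0.371 -0.239 0.986; -0.8 0 0 0 0.371 -0.239 0.986; -0.8 0 0 0 0.371 -0.239 0.986; -0.8 0 0 0 0.371 -0.239 0.986; -0.8 0 0 0 0.371 -0.239 0.986; -0.8 0 0 0 0 0 0; -0.8 0 0 0 0 0 0")

```text
t: 26.45
tcp_pos: [487.4, -143.2, 236.4]
tcp_rot: [-3.14, 0.002, 0.212]
ft_force: [0.0, -0.0, -2.9]
width: 12.6
grip_force: 118.5
```

Run:
```python
from h import *
plan([486,-158.4,40],downR(.212),g=-.8)
s=ctrl.observe();im=ctrl.read_camera('wrist')[:,:,::-1].copy();cv2.imwrite('pics/s8.png',im)
# compare jaw gap rows with lift picture: profile across jaws + up the middle
a=cv2.imread('pics/s4.png',0);b=cv2.cvtColor(im,cv2.COLOR_BGR2GRAY)
t=a[90:230,225:405];r=cv2.matchTemplate(b[60:260,195:435],t,cv2.TM_CCOEFF_NORMED);print('spanner shift px',np.array(cv2.minMaxLoc(r)[3])-[30,30],cv2.minMaxLoc(r)[1])
```

```text
-0.8 -0.008 0.03 0.393 -0.004 0.006 0.001; -0.8 -0.009 0.03 0.393 -0.004 0.006 0.001; -0.8 -0.009 0.029 0.393 -0.004 0.006 0.001; -0.8 -0.009 0.029 0.393 -0.004 0.006 0.001; -0.8 -0.009 0.029 0.393 -0.004 0.006 0.001

d [  -1.4  -15.2 -196.4] rot [-0.1  0.1  0. ] n 5 t 26.45
spanner shift px [1 1] 0.8532991409301758
```

The spanner hasn't shifted in the hand (1 px). I lower it into its old place.

Call:
send_rows(rows="-0.8 -0.01 0.07 0.1 0 0 0; -0.8 -0.03 0.075 0.3 0 0 0; -0.8 0 0 0.4 0 0 0; -0.8 0 0 0.4 0 0 0; -0.8 0 0 0.35 0 0 0; -0.8 0 0 0.3 0 0 0; -0.8 0 0 0.1 0 0 0; -0.8 0 0 0 0 0 0")

```text
t: 27.3
tcp_pos: [485.3, -157.7, 41.1]
tcp_rot: [-3.139, 0.004, 0.212]
ft_force: [-0.4, 0.2, -1.9]
width: 12.4
grip_force: 118.4
```

```bash
python3 st.py
```

```text
q [-0.337  0.424  1.96   0.     0.762  1.022] w 12.4 118.4 nut in tool [ 116.1 -287.8 -109.2] F [-0.3 -0.3  1.9] T [-0.006 -0.064  0.   ] th 75.3 t 27.3 p [ 485.3 -157.7   41.1]
```

Call:
send_rows(rows="-0.8 0 0 0.15 0 0 0; -0.8 0 0 0.1 0 0 0; -0.8 0 0 0.05 0 0 0; -0.8 0 0 0.03 0 0 0; -0.8 0 0 0 0 0 0")

```text
t: 27.8
tcp_pos: [486.5, -157.8, 9.7]
tcp_rot: [-3.141, 0.001, 0.212]
ft_force: [1.1, 0.4, -2.7]
width: 12.4
grip_force: 118.5
```

```bash
python3 st.py
```

```text
q [-0.336  0.471  1.989  0.     0.682  1.022] w 12.4 118.5 nut in tool [ 115.3 -288.1 -140.8] F [ 1.1 -0.2  2.7] T [ 0.038 -0.106  0.046] th 75.3 t 27.8 p [ 486.5 -157.8    9.7]
```

Call:
send_rows(rows="-0.8 0 0 0.02 0 0 0; -0.8 0 0 0 0 0 0; -0.6 0 0 0 0 0 0; -0.1 0 0 0 0 0 0; 0 0 0 0 0 0 0; 0 0 0 0 0 0 0; 0 0 0 0 0 0 0; 0 0 0 -0.1 0 0 0; 0 0 0 -0.3 0 0 0; 0 0 0 -0.4 0 0 0")

```text
t: 28.8
tcp_pos: [485.1, -157.4, 87.5]
tcp_rot: [-3.139, 0.004, 0.211]
ft_force: [0.3, -0.1, 0.3]
width: 42.6
grip_force: 0.0
```

Call:
send_rows(rows="0 0 0 -0.4 0 0 0; 0 0 0 -0.4 0 0 0; 0 0 0 -0.4 0 0 0; 0 0 0 0 0 0 0; 0 0 0 0 0 0 0")

```text
t: 29.3
tcp_pos: [486.7, -158.0, 208.8]
tcp_rot: [3.141, -0.001, 0.211]
ft_force: [-0.2, 0.0, -0.0]
width: 42.9
grip_force: 0.0
```

```bash
python3 st.py
python3 - <<'E'
from h import *
a=cv2.imread('pics/top0.png');b=ctrl.read_camera('top')[:,:,::-1].copy();cv2.imwrite('pics/top9.png',b)
sa=cv2.imread('pics/side0.png',0);sb=cv2.cvtColor(ctrl.read_camera('side')[:,:,::-1].copy(),cv2.COLOR_BGR2GRAY)
cv2.imwrite('pics/side9.png',sb)
ga=cv2.cvtColor(a,cv2.COLOR_BGR2GRAY);gb=cv2.cvtColor(b,cv2.COLOR_BGR2GRAY)
def m(A,B,box,n):
    x0,y0,x1,y1=box;r=cv2.matchTemplate(B[y0-12:y1+12,x0-12:x1+12],A[y0:y1,x0:x1],cv2.TM_CCOEFF_NORMED);_,v,_,l=cv2.minMaxLoc(r);print(n,round(v,2),l[0]-12,l[1]-12)
for n,bx in dict(tank=(322,118,358,160),jug=(168,155,220,198),box=(158,253,232,315),loupe=(233,276,260,300),reel=(317,258,353,294),small=(425,190,460,250),tongs=(398,190,425,262)).items(): m(ga,gb,bx,n)
for n,bx in dict(spanner=(297,250,372,297),tongs=(312,280,386,318),small=(340,304,402,348),tank=(386,175,426,225),jug=(302,100,336,140),reel=(250,222,290,260)).items(): m(sa,sb,bx,'side '+n)
E
```

```text
q [-0.337  0.236  1.743  0.     1.161  1.023] w 42.9 0.0 nut in tool [ 115.1 -288.2   58.2] F [-0.2 -0.1  0. ] T [-0.028  0.006  0.013] th 75.3 t 29.3 p [ 486.7 -158.   208.8]
tank 1.0 0 0
jug 1.0 0 0
box 0.97 0 0
loupe 1.0 0 0
reel 0.91 0 0
small 0.3 -2 12
tongs 0.24 -4 -11
side spanner 0.63 0 0
side tongs 0.59 0 0
side small 0.98 0 0
side tank 1.0 0 0
side jug 0.24 -12 10
side reel 0.97 0 0
```

```bash
python3 -c "
from cell import ctrl
print(ctrl.close_job())"
```

```text
the job is handed in; nothing more can be done
None
```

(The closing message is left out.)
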